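# Widen the organiser bay and stand the card box in it

## Robot

A 6-joint arm with a two-finger parallel gripper is mounted at the origin on a cart in front of the work surface, level with it; the furniture and walls round the work are solid. World frame = base frame: x ahead of the robot, y to its left, z up, the work surface at z = 0. Lengths are in mm, angles in rad, forces in N, time in s.
With the tool pointing down it reaches from about 300 to 775 mm from the base axis. Payload 14.6 kg.
Tool frame: the origin (TCP) lies at the very end of the fingers, on their centre line; the grasp point (between the pads) lies 19 mm behind it; z points along the fingers, y is the line along which they close (so a half turn about z gives the same grasp; the last joint's range is limited). The gripper opens to 94 mm and grips with 3 to 60 N. Pads are 16 mm wide; open, the fingers measure 119 mm over their backs; the gripper's body (75 mm by 177 mm) begins 78 mm behind the grasp point.
Start: joints at [1.123, 0.3, 1.521, -0, 1.321, -0.067], TCP at [204.411, 510.593, 205.446] pointing down, gripper open.
Joint ranges: [-3.03, 3.03], [-0.79, 2.21], [0.23, 2.52], [-1.04, 4.18], [0, 3.07], [-2.55, 2.55]. Speed limits (rad/s): [2.22, 2.22, 2.57, 3.14, 3.14, 3.14].

## Interface

Orientations are given as [roll, pitch, yaw] about the fixed x, y, z axes, in that order (R = Rz(yaw) Ry(pitch) Rx(roll)).
In Python, from cell import manip, camera, get_calibration gives the robot as it stands.
- The arm moves only by the tool arm_command, never from a script. Its argument "targets" is a list of rows, each an object of numbers: "hand": the opening, from -1 (shut) to 1 (fully open), so that 0 is half open; "x", "y", "z": the shift along the tool's x, y, z in m; "yaw": the turn about the tool's z in rad. In form: [{"hand": .., "x": .., "y": .., "z": .., "yaw": ..}, ...]. A call has 1 to 10 rows; each row shifts and turns the commanded pose from where the row before left it, along the tool's axes as they then stand; what a row does not reach is not made up. A row lasts 1/10 s, in which the tool goes at most 50 mm and 8.59 degrees, less where a joint would pass 70% of its speed; a pose out of reach is approached as far as the arm can. A call is refused whole if a number of a shift passes 0.05 or a number of a turn 0.15, either way. A call with a gripper value outside its range is refused whole. The fingers move at their own pace and stop on an object; "newtons" is the grip in N (left out, the last holds). Time passes only in rows, so rows that do not move let the fingers close. It gives the time, the measured TCP pose, the force, the opening and the grip force at its end, in the units of the state.
- manip.read_state(): the state, without advancing time (a new reading comes with each control period).
- camera(name): name is "side" or "top"; returns the picture (384x512x3 uint8, red, green, blue); there is no depth.
- get_calibration(name): a dict with "K" (3x3 intrinsics, pixels), "cam_to_world" (4x4, takes a point from camera to world coordinates). Camera axes: x right, y up, looking along -z (the intrinsics and any distortion apply to the point x, -y, -z); pixel columns grow to the right and rows downward; lengths in mm; the calibration is good to about 2 mm. A picture is of the moment at which its call begins. get_calibration takes no time and is no camera call.
- manip.sign_off(): hands the job in; it is judged then, once.
The state is a dict: "clock": time; "joints": joint angles; "qd": joint speeds; "effort": joint torques, N m; "eef_pos": TCP position; "eef_rot": TCP orientation; "wrist_force": force on the tool from outside, world axes, zero at the start; "moment": the same for the moment, N m; "finger_gap": finger opening in mm; "finger_force": force on a finger pad.
Only numpy, scipy, OpenCV 4.12 (cv2) and the standard library are available. Lean on these libraries where they do the work, as an engineer would, in place of code of your own. Each camera call takes 0.05 s, during which the arm holds its last target. There are 200 camera calls.

## Task

Make room in the worktop organiser for the tall green card box: pull the divider's slanted spring knob, slide the divider one hole along so that the empty, narrow end bay gets wider, and let the pin snap fully into that next hole. Then stand the box upright on the floor of the widened bay (put it down, do not drop it), and leave the other things where they are.

Things in the scene. Friction and masses are not known exactly. Their poses are not given: they have to be found in the camera images.
- organiser: Fixed wooden tray, 166 mm deep (x), 300 mm long (y), turned so that its front faces left and to the robot. Origin: centre of its underside; x to its back, y to its left end as seen from its front, z up. Floor 10 mm high. End cheeks 8 mm thick, 60 high, at y = +-146; back lip (x = 75 to 83) 35 high, front lip 20. A grey divider, 8 mm thick, top at z = 110, x = -69 to 71, crosses it.
- next_hole (a point): Fixed point, organiser's axes: mouth of the hole to move to, in the aluminium strip along the organiser's front. The strip is slanted 35 degrees to face up and to the front, at x = -100, z = 35 mm; its four holes are 40 mm apart, at y = 93 (pin there at the start), 53 (this one), 13 and -27 mm in the organiser's frame. The divider stands at the y of its pin.
- label_edge (a point): Middle of the upper edge of the blank metal label plate on the divider (moves with it), 50 mm wide (y), z = 165 mm. The plate leans out to the front, straight above the knob, parallel to the knob's axis and 52 mm behind it, 52 mm long: a gripper pointing straight down at the knob would hit it; one tilted 30 to 45 degrees, in line with the knob, passes in front of it.
- knob_grip (a point): Middle of the black plunger knob (moves with it): round, 30 mm diameter (34 at the rim), 31 mm long, in front of the divider; the point lies 18 mm under its outer end, at z = 73 mm. Pull along its axis, 35 degrees from vertical to the organiser's front: (-0.574, 0, 0.819) in the organiser's frame. Below the knob only a bracket and bush 22 mm wide (y), from 14 mm under the point.
- plunger (a joint): How far the plunger is pulled, m: 0 = pin fully in a hole, 0.015 = pulled to its stop. The pin leaves the hole at about 0.009. The spring pulls back with 6 N at 0 and 10 N at the stop. Let go between holes the pin rests on the strip (about 0.009); let go within about 3 mm of a hole it snaps in by itself.
- divider (a joint): Travel of the divider, m, to the organiser's right (its -y): 0 in the start hole, 0.040 in the next hole (0.080 and 0.120 in the further ones). It has about 1.5 mm of play in a hole and slides with about 1 N when the pin is out.
- bay_floor (a point): Fixed point, organiser's axes: middle of the floor of the widened bay, at 0, 99.5, 10 mm in the organiser's frame. The bay lies between the divider and the left (+y) end cheek, empty: 45 mm wide at the start, 85 mm with the pin in the next hole; 150 mm from front to back.
- card_box: Tall green card box, 55 mm (its x) by 118 mm (its y) by 182 mm high, 0.2 kg, standing on the worktop on the robot's left. Origin: centre of its underside. It fits the bay with its 55 mm width along the organiser's y, either way round.
- honey_jar: Bystander: honey jar with red lid, 65 mm wide, 90 mm high, on the worktop on the robot's left. Origin: centre of its underside.
- spice_a: Bystander: spice jar, 45 mm wide, 100 mm high, in the right end of the organiser. Origin: centre of its underside.
- spice_b: Bystander: spice jar, 43 mm wide, 100 mm high, in the right end of the organiser, in front of the other one. Origin: centre of its underside.
- mug: Bystander: striped mug, 86 mm wide, 100 mm high, on the worktop on the right, behind the organiser. Origin: centre of its underside.
There are look-alikes about, which are no part of the job. What is shaped like the card_box but blue is not meant.

How it is judged (in metres and radians):
On the way, in this order (a step that is already met when the one before it is completed fails the run):
1. the knob is pulled so that the pin is out of its hole (value of joint plunger above 0.0085 m), for 0.1 s.
2. the divider stands at the next hole with the pin fully snapped in (value of joint plunger below 0.002 m and value of joint divider between 0.037 and 0.043 m), for 0.2 s.
At the end, for the whole second after the job is handed in: The pin is fully in the next hole (plunger within 2 mm of home, divider at 40 +-3 mm) and the card box stands at rest, upright within 0.06 rad, on the widened bay's floor (within 4 mm in height; its middle within 20 mm sideways and 25 mm front to back of the bay's middle) (all of step 2 and z of card_box in the frame of bay_floor between -0.004 and 0.004 m and y of card_box in the frame of bay_floor between -0.02 and 0.02 m and x of card_box in the frame of bay_floor between -0.025 and 0.025 m and angle between card_box's own z axis and vertical below 0.06 rad and linear speed of card_box below 0.02 m/s); the robot touches nothing.
It fails at once if the card box is dropped or knocked about (faster than 0.6 m/s while no finger touches it) (contact force between the fingers and card_box below 0.05 N and linear speed of card_box above 0.6 m/s).
It fails at once if the card box is tipped by more than 0.6 rad (angle between card_box's own z axis and vertical above 0.6 rad).
It fails at once if the honey jar, a spice jar or the mug is moved by more than 30 mm (distance of any of honey_jar, spice_a, spice_b, mug from where it was at the start of the episode above 0.03 m).
It also fails if it takes over 67 s, if anything falls off the work surface, if the arm or the gripper's body presses on something with over 40 N, if the wrist force passes 120 N, or if a joint passes its speed limit or range.

## Working session

There is one attempt and no reset: what is moved stays moved. The work goes in short steps, Python scripts to look and compute and a tool call to move; the robot and the scene stay as the last step left them, time stands still between calls to the robot, and variables do not carry over. Pictures are saved under pics/ and viewed, at most 10 in all, crops included, and the job is handed in when it is done.

Besides the shell and the picture viewer there is one more tool, called after "Request:" as a command line: name --argument value ..., lists and objects as JSON in quotes. arm_command: Moves the arm, as the interface text tells. Its arguments: {"type":"object","properties":{"targets":{"type":"array"},"newtons":{"type":"number"}},"required":["targets"]}

```bash
mkdir -p pics; ls; python3 - <<'E'
from cell import manip,camera,get_calibration
import cv2,numpy as np
s=manip.read_state();print(s)
for n in("side","top"):
    im=camera(n);np.save(f"pics/{n}0.npy",im);cv2.imwrite(f"pics/{n}0.png",cv2.resize(im[:,:,::-1],(768,576)))
    c=get_calibration(n);print(n,c)
E
```

```text
pics
{'clock': 0.0, 'joints': array([ 1.12340328e+00,  3.00467872e-01,  1.52157215e+00,  2.80853630e-05,
        1.32069013e+00, -6.65918576e-02]), 'qd': array([-0.00188057,  0.00124828, -0.00177695, -0.00070844, -0.00182264,
       -0.00055424]), 'effort': array([-3.84825780e-04, -5.31809235e+01, -3.52741134e+01,  7.08858669e-02,
        2.44285382e-02, -1.56794345e-04]), 'eef_pos': array([204.29604245, 510.37375027, 204.89187854]), 'eef_rot': array([-3.14045949e+00, -1.02835299e-04,  2.76078444e+00]), 'wrist_force': array([-0.36224635,  0.25531869,  0.60906463]), 'moment': array([0.04453016, 0.00088416, 0.03881626]), 'finger_force': 0.0, 'finger_gap': 94.17729193821326}
side {'K': array([[380.30311882,   0.        , 254.0561724 ],
       [  0.        , 380.30311882, 189.03157747],
       [  0.        ,   0.        ,   1.        ]]), 'cam_to_world': array([[-9.93150634e-01,  7.39025669e-02, -9.04998838e-02,
         4.79017946e+02],
       [-1.15474660e-01, -5.02720360e-01,  8.56701723e-01,
         9.79325439e+02],
       [ 1.78163223e-02,  8.61284303e-01,  5.07810918e-01,
         6.69924946e+02],
       [ 0.00000000e+00,  0.00000000e+00,  0.00000000e+00,
         1.00000000e+00]])}
top {'K': array([[380.9514998 ,   0.        , 263.60106032],
       [  0.        , 380.9514998 , 186.36992087],
       [  0.        ,   0.        ,   1.        ]]), 'cam_to_world': array([[ 1.17997671e-02,  9.97584344e-01, -6.84561299e-02,
         4.82745368e+02],
       [-9.99686421e-01,  1.02570251e-02, -2.28441098e-02,
         1.10153980e+01],
       [-2.20867701e-02,  6.87042186e-02,  9.97392553e-01,
         1.03498501e+03],
       [ 0.00000000e+00,  0.00000000e+00,  0.00000000e+00,
         1.00000000e+00]])}
```

View pics/side0.png

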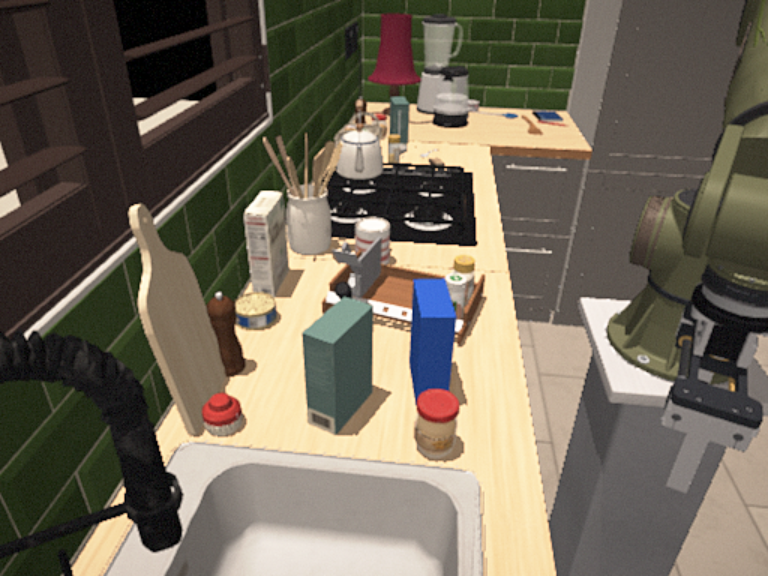

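View pics/top0.png

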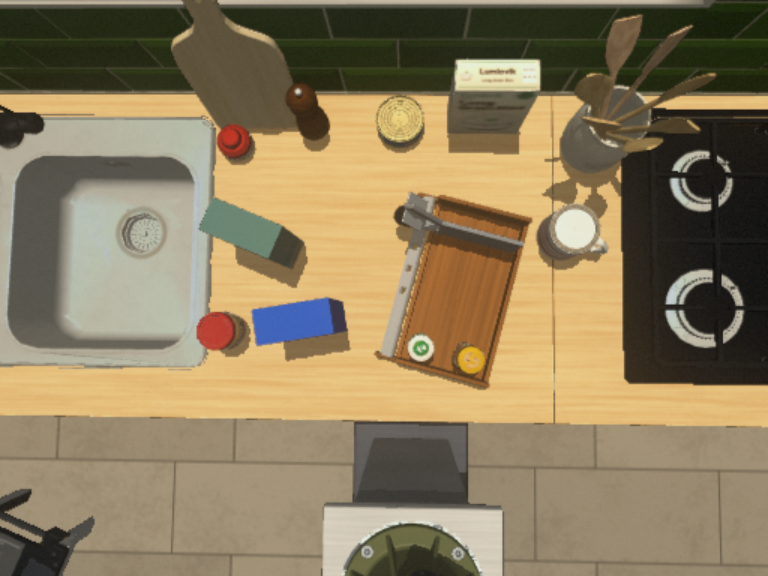

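The side view shows the green box at (340,365), with the blue decoy to its right. The organiser is at (410,300) and its divider and knob are at (355,275). In the top view the organiser's corners are near (415,195), (530,220), (490,385) and (380,355), with the knob at (403,213) and the box top at (240,228). I'll zoom in to get exact features.

```bash
python3 - <<'E'
import cv2,numpy as np
t=np.load("pics/top0.npy")[:,:,::-1];s=np.load("pics/side0.npy")[:,:,::-1]
# top crop cols 245-360 rows 120-265 x5 ; 
a=cv2.resize(t[122:262,248:358],None,fx=4.2,fy=4.2,interpolation=cv2.INTER_CUBIC)
b=cv2.resize(s[150:230,210:330],None,fx=2.7,fy=2.7,interpolation=cv2.INTER_CUBIC)
c=cv2.resize(s[150:210,215:265],None,fx=6,fy=6,interpolation=cv2.INTER_CUBIC)
h=600;o=np.zeros((h,800,3),np.uint8)
o[:a.shape[0],:a.shape[1]]=a;o[:b.shape[0],470:470+b.shape[1]]=b;o[225:225+c.shape[0],480:480+c.shape[1]]=c
cv2.imwrite("pics/z0.png",o)
E
```

```text
(no output)
```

View pics/z0.png

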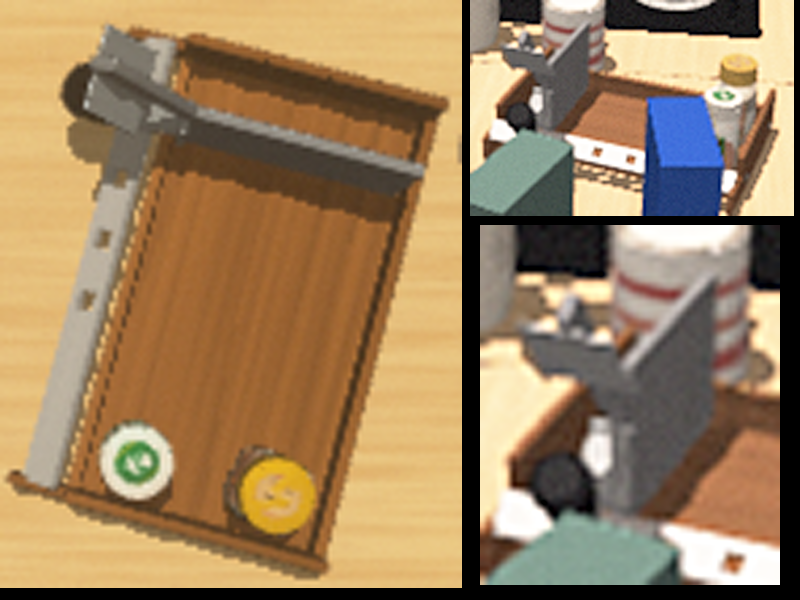

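The zoom shows the strip holes in the top crop at (103,238) and (87,299), with the next hole at (119,177). Cheek back corners are at (445,103) and (325,573), the divider's back end at (422,172) and the plate's front edge middle at (96,69). In the side crop the knob is at (562,487) and a hole at (733,563).

```bash
cat > h.py <<'E'
import numpy as np,cv2
from cell import manip,camera,get_calibration
from scipy.optimize import least_squares
def ray(n,p):
    c=get_calibration(n);K=c["K"];T=c["cam_to_world"]
    d=np.array([(p[0]-K[0,2])/K[0,0],-(p[1]-K[1,2])/K[1,1],-1.]);return T[:3,3],T[:3,:3]@d
def plane(n,p,z):
    o,d=ray(n,p);return o+d*(z-o[2])/d[2]
def tri(pt,ps):
    o1,d1=ray("top",pt);o2,d2=ray("side",ps)
    a=np.linalg.lstsq(np.c_[d1,-d2],o2-o1,rcond=None)[0]
    A=o1+d1*a[0];B=o2+d2*a[1];return (A+B)/2,np.linalg.norm(A-B)
def proj(n,P):
    c=get_calibration(n);T=c["cam_to_world"];q=T[:3,:3].T@(np.asarray(P,float)-T[:3,3]);K=c["K"]
    return np.array([K[0,2]+K[0,0]*q[0]/-q[2],K[1,2]+K[1,1]*-q[1]/-q[2]])
def org(v,P):
    c,s=np.cos(v[2]),np.sin(v[2]);return np.array([v[0]+c*P[0]-s*P[1],v[1]+s*P[0]+c*P[1],P[2]])
E
python3 - <<'E'
from h import *
np.set_printoptions(suppress=True,precision=1)
T=lambda x,y:np.array([x/4.2-.4+248,y/4.2-.4+122]);S=lambda x,y:np.array([(x-480)/6-.4+215,(y-225)/6-.4+150])
obs=[((-100,53,35),T(119,177)),((-100,13,35),T(103,238)),((-100,-27,35),T(87,299)),((83,150,60),T(445,103)),((83,-150,60),T(326,573)),((71,93,110),T(422,172)),((-127.6,93,165),T(96,69))]
f=lambda v:np.concatenate([proj("top",org(v,P))-q for P,q in obs])
r=least_squares(f,[500,0,-1.8]);v=r.x;print("org",v,v[2],r.fun)
np.save("org.npy",v)
for n,P in dict(knob=(-126.6,93,73),h53=(-100,53,35),h13=(-100,13,35),h27=(-100,-27,35),label=(-127.6,93,165)).items(): print(n,org(v,P),proj("top",org(v,P)),proj("side",org(v,P)))
print("side meas knob",S(562,487),"hole",S(733,563))
print("tri hole13",tri(T(103,238),S(733,563)),"hole53",tri(T(119,177),S(733,563)),"knob",tri(T(80,90),S(562,487)))
for n in("top","side"):
    im=np.load(f"pics/{n}0.npy");hs=cv2.cvtColor(im,cv2.COLOR_RGB2HSV)
    m=((hs[...,0]>65)&(hs[...,0]<95)&(hs[...,1]>50)&(hs[...,2]>60)).astype(np.uint8)
    N,L,st,_=cv2.connectedComponentsWithStats(m)
    for i in range(1,N):
        if st[i,4]>300:
            print(n,st[i]);
            if (n=="top" and 130<st[i,0]+st[i,2]/2<200 and st[i,1]>100) or(n=="side" and 200<st[i,0]+st[i,2]/2<250 and st[i,1]>150):
                k=L==i;V=hs[...,2][k];print("V hist",np.histogram(V,8))
                t,_=cv2.threshold(V.reshape(-1,1),0,255,cv2.THRESH_OTSU)
                kk=(k&(hs[...,2]>t)).astype(np.uint8)
                c=max(cv2.findContours(kk,0,2)[0],key=cv2.contourArea)
                for e in(2,3,4,5): print(e,cv2.approxPolyDP(c,e,True)[:,0].tolist())
                print(cv2.boxPoints(cv2.minAreaRect(c)))
                if n=="top":
                    w=np.array([plane("top",p,182)[:2] for p in cv2.boxPoints(cv2.minAreaRect(c))]);print("world182",w,w.mean(0),np.linalg.norm(np.diff(w,axis=0),axis=1),np.arctan2(*(np.diff(w,axis=0)[:,::-1].T)))
E
```

```text
org [534.2 -81.4  -1.8] -1.8264365477714086 [ 0.1  0.3 -0.1  0.3 -0.3  0.5  1.1 -1.  -0.2  0.7  0.4  0.1 -0.9 -0.9]
knob [656.2  17.5  73. ] [270.2 144.4] [228.9 194.9]
h53 [610.8   1.9  35. ] [276. 164.] [244.5 203.9]
h13 [572.1  12.   35. ] [272.  178.6] [256.7 206.6]
h27 [533.4  22.1  35. ] [268.  193.2] [269.  209.5]
label [656.5  18.5 165. ] [269.6 137.2] [228.3 167.8]
side meas knob [228.3 193.3] hole [256.8 205.9]
tri hole13 (array([572.3,  11.7,  37.4]), np.float64(0.9242412356601467)) hole53 (array([592.2,   1.8,  33.3]), np.float64(38.99554383780023)) knob (array([657.1,  26.4,  83.9]), np.float64(1.1993300070519657))
```

The organiser fit is good: hole 13 triangulates to z=37 against 35, and the knob matches the side view. Next I'll loosen the box mask.

```bash
python3 - <<'E'
from h import *
np.set_printoptions(suppress=True,precision=2)
for n,p in(("top",(155,153)),("side",(228,215)),("side",(238,255)),("side",(215,260))):
    im=np.load(f"pics/{n}0.npy");print(n,p,im[p[1],p[0]],cv2.cvtColor(im,cv2.COLOR_RGB2HSV)[p[1],p[0]])
v={}
for n,seed in(("top",(155,153)),("side",(228,215))):
    im=np.load(f"pics/{n}0.npy");c0=im[seed[1],seed[0]].astype(int)
    k=(np.abs(im.astype(int)-c0).sum(2)<40).astype(np.uint8)
    k=cv2.morphologyEx(k,cv2.MORPH_CLOSE,np.ones((3,3)))
    N,L=cv2.connectedComponents(k);m=(L==L[seed[1],seed[0]]).astype(np.uint8)
    c=max(cv2.findContours(m,0,2)[0],key=cv2.contourArea)
    print(n,m.sum(),[cv2.approxPolyDP(c,e,True)[:,0].tolist() for e in(2,4)])
    if n=="top":
        b=cv2.boxPoints(cv2.minAreaRect(c))
        w=np.array([plane("top",p,182)[:2] for p in b]);e=np.diff(w,axis=0)
        print("px",b.tolist(),"world",w.tolist(),"c",w.mean(0),np.linalg.norm(e,axis=1),np.arctan2(e[:,1],e[:,0]))
        for p in w: print(proj("side",[*p,182]))
E
```

```text
top (155, 153) [106 132 113] [ 68  50 132]
side (228, 215) [136 165 151] [ 76  45 165]
side (238, 255) [66 81 75] [78 47 81]
side (215, 260) [80 93 87] [76 36 93]
top 1227 [[[140, 123], [140, 136], [132, 152], [139, 156], [139, 176], [140, 156], [178, 171], [187, 150], [141, 132]], [[140, 123], [132, 152], [139, 156], [139, 176], [140, 156], [178, 171], [187, 150], [141, 132]]]
px [[116.85974884033203, 163.2811279296875], [139.99996948242188, 123.0], [189.62353515625, 151.50714111328125], [166.48330688476562, 191.78826904296875]] world [[590.4795214593016, 364.90256897794745], [683.6803152343489, 315.07040559224146], [618.8496365313046, 199.3755462932661], [526.7884240044667, 249.49551230951116]] c [604.95 282.21] [105.69 132.62 104.82] [-0.49 -2.08  2.64]
[230.57 239.04]
[192.48 221.44]
[230.51 196.33]
[266.25 210.62]
side 651 [[[246, 203], [229, 198], [202, 221], [221, 228], [246, 206]], [[246, 203], [229, 198], [202, 221], [221, 228]]]
```

```bash
python3 - <<'E'
from h import *
np.set_printoptions(suppress=True,precision=2)
t=[(132.5,152.5),(141.5,132.),(187.5,150),(178.5,171)];s=[(221,228.5),(201.5,221),(229,197.5),(246.5,203.5)]
for a,b in zip(t,s):print(tri(a,b))
w=np.array([plane("top",a,182)[:2] for a in t]);u=np.array([plane("side",a,182)[:2] for a in s])
for q in(w,u):
    e=np.diff(np.r_[q,q[:1]],axis=0);print(q.tolist(),q.mean(0),np.linalg.norm(e,axis=1),np.degrees(np.arctan2(e[:,1],e[:,0])))
o=np.load("org.npy");from math import *
s=manip.read_state();print(s["eef_pos"],s["eef_rot"],"bay",org(o,(0,99.5,10)),"yorg deg",degrees(o[2])+90)
E
```

```text
(array([616.42, 330.47, 180.84]), np.float64(1.4868632009549876))
(array([663.65, 311.01, 182.11]), np.float64(1.5865929850748677))
(array([622.03, 204.39, 181.49]), np.float64(0.629404742366394))
(array([575.24, 223.94, 180.66]), np.float64(1.8538519592754852))
[[615.4943036712834, 329.9378839508494], [662.8675018372404, 310.9048943040729], [622.2600665524494, 204.3047795865657], [574.1633297118417, 223.53512122162647]] [618.7  267.17] [ 51.05 114.07  51.8  114.15] [ -21.89 -110.85  158.21   68.77]
[[616.8648730497779, 331.8840232174231], [664.5305996298512, 310.68163744683466], [621.5511552011661, 205.26202900227577], [575.9125644590986, 225.89476152085672]] [619.71 268.43] [ 52.17 113.84  50.09 113.63] [ -23.98 -112.18  155.67   68.87]
[204.3  510.41 204.95] [-3.14 -0.    2.76] bay [ 630.5 -106.6   10. ] yorg deg -14.647105735745882
```

Request:
arm_command --targets '[{"hand": 0.0, "z": -0.03}, {"hand": 0.0, "z": -0.03}, {"hand": 0.0, "x": -0.037, "y": -0.017}, {"hand": 0.0, "x": -0.037, "y": -0.017}, {"hand": 0.0, "x": -0.037, "y": -0.017}, {"hand": 0.0, "x": -0.037, "y": -0.017}, {"hand": 0.0, "x": -0.037, "y": -0.017}, {"hand": 0.0, "x": -0.037, "y": -0.017}, {"hand": 0.0, "x": -0.037, "y": -0.017}, {"hand": 0.0, "x": -0.037, "y": -0.017}]' --newtons 40

```text
schema error: expected keys hand, x, y, z, yaw
```

Request:
arm_command --targets '[{"hand": 0.0, "x": -0.037, "y": -0.017}, {"hand": 0.0, "x": -0.037, "y": -0.017}, {"hand": 0.0, "x": -0.037, "y": -0.017}, {"hand": 0.0, "x": -0.037, "y": -0.017}, {"hand": 0.0, "x": -0.037, "y": -0.017}, {"hand": 0.0, "x": -0.037, "y": -0.017}, {"hand": 0.0, "x": -0.037, "y": -0.017}, {"hand": 0.0, "x": -0.037, "y": -0.017}]'

```text
schema error: expected keys hand, x, y, z, yaw
```

Request:
arm_command --targets '[{"hand": 0.0, "yaw": 0.1446}, {"hand": 0.0, "yaw": 0.1446}, {"hand": 0.0, "yaw": 0.1446}, {"hand": 0.0, "yaw": 0.1446}, {"hand": 0.0, "yaw": 0.1446}, {"hand": 0.0, "yaw": 0.1446}, {"hand": 0.0, "yaw": 0.1446}, {"hand": 0.0, "yaw": 0.1446}, {"hand": 0.0, "yaw": 0.1446}, {"hand": 0.0, "yaw": 0.1446}]'

```text
schema error: expected keys hand, x, y, z, yaw
```

```bash
cat > go.py <<'E'
import sys
from h import *
from scipy.spatial.transform import Rotation as Ro
def delta(t):
    s=manip.read_state();R=Ro.from_euler("xyz",s["eef_rot"]).as_matrix()
    print("state",np.round(s["eef_pos"],1),np.round(s["eef_rot"],3),"gap",round(s["finger_gap"],1),"t",s["clock"],"j",np.round(s["joints"],2))
    print("tool delta mm",np.round(R.T@(np.array(t,float)-s["eef_pos"]),1))
E
python3 - <<'E'
from go import *
v=np.load("org.npy")
for dx,z in((-14,190),(-14,75)): print(org(v,(-126.6+dx,93,z)));delta(org(v,(-126.6+dx,93,z)))
for n in("side","top"):
    im=camera(n);np.save(f"pics/{n}1.npy",im)
a=cv2.resize(np.load("pics/side1.npy")[60:240,170:320,::-1],None,fx=2.6,fy=2.6,interpolation=cv2.INTER_CUBIC)
b=cv2.resize(np.load("pics/top1.npy")[80:240,200:350,::-1],None,fx=2.6,fy=2.6,interpolation=cv2.INTER_CUBIC)
o=np.zeros((470,790,3),np.uint8);o[:a.shape[0],:390]=a;o[:b.shape[0],395:785]=b;cv2.imwrite("pics/z1.png",o)
E
```

```text
[659.76191052  31.06948764 190.        ]
state [204.3 510.4 205. ] [-3.141 -0.     2.761] gap 94.0 t 0.1 j [ 1.12  0.3   1.52  0.    1.32 -0.07]
tool delta mm [-601.  -275.7   15.2]
[659.76191052  31.06948764  75.        ]
state [204.3 510.4 205. ] [-3.141 -0.     2.761] gap 94.0 t 0.1 j [ 1.12  0.3   1.52  0.    1.32 -0.07]
tool delta mm [-601.  -275.6  130.2]
```

View pics/z1.png

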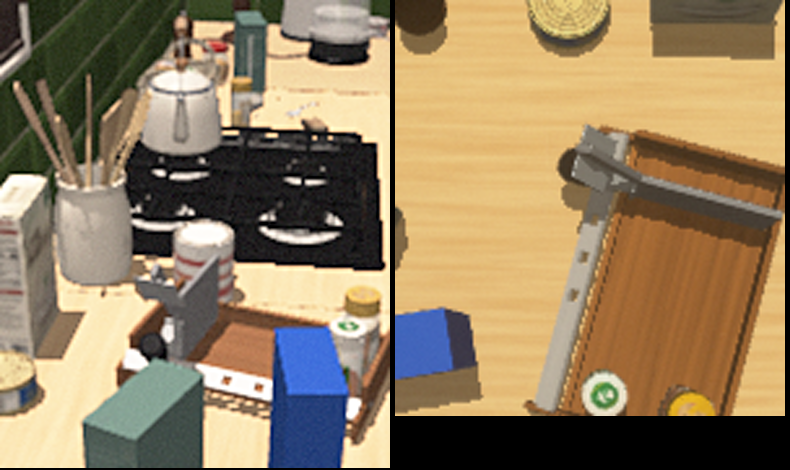

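The moves were refused because every row needs all five keys. The scene is unchanged in the picture, so I'll resend.

Request:
arm_command --targets '[{"hand": 0, "x": 0, "y": 0, "z": -0.03, "yaw": 0}, {"hand": 0, "x": 0, "y": 0, "z": -0.03, "yaw": 0}, {"hand": 0, "x": -0.037, "y": -0.017, "z": 0, "yaw": 0}, {"hand": 0, "x": -0.037, "y": -0.017, "z": 0, "yaw": 0}, {"hand": 0, "x": -0.037, "y": -0.017, "z": 0, "yaw": 0}, {"hand": 0, "x": -0.037, "y": -0.017, "z": 0, "yaw": 0}, {"hand": 0, "x": -0.037, "y": -0.017, "z": 0, "yaw": 0}, {"hand": 0, "x": -0.037, "y": -0.017, "z": 0, "yaw": 0}, {"hand": 0, "x": -0.037, "y": -0.017, "z": 0, "yaw": 0}, {"hand": 0, "x": -0.037, "y": -0.017, "z": 0, "yaw": 0}]' --newtons 40

```text
clock: 1.2
eef_pos: [429.6, 272.9, 265.5]
eef_rot: [3.142, -0.0, 2.761]
wrist_force: [0.4, 0.5, -0.1]
finger_gap: 46.7
finger_force: 0.0
```

Request:
arm_command --targets '[{"hand": 0, "x": -0.037, "y": -0.017, "z": 0, "yaw": 0}, {"hand": 0, "x": -0.037, "y": -0.017, "z": 0, "yaw": 0}, {"hand": 0, "x": -0.037, "y": -0.017, "z": 0, "yaw": 0}, {"hand": 0, "x": -0.037, "y": -0.017, "z": 0, "yaw": 0}, {"hand": 0, "x": -0.037, "y": -0.017, "z": 0, "yaw": 0}, {"hand": 0, "x": -0.037, "y": -0.017, "z": 0, "yaw": 0}, {"hand": 0, "x": -0.037, "y": -0.017, "z": 0, "yaw": 0}, {"hand": 0, "x": -0.037, "y": -0.017, "z": 0, "yaw": 0}]'

```text
clock: 2.0
eef_pos: [653.8, 36.6, 265.2]
eef_rot: [-3.142, -0.0, 2.761]
wrist_force: [0.2, 0.3, 0.4]
finger_gap: 46.9
finger_force: 0.0
```

Request:
arm_command --targets '[{"hand": 0, "x": 0, "y": 0, "z": 0, "yaw": 0.1446}, {"hand": 0, "x": 0, "y": 0, "z": 0, "yaw": 0.1446}, {"hand": 0, "x": 0, "y": 0, "z": 0, "yaw": 0.1446}, {"hand": 0, "x": 0, "y": 0, "z": 0, "yaw": 0.1446}, {"hand": 0, "x": 0, "y": 0, "z": 0, "yaw": 0.1446}, {"hand": 0, "x": 0, "y": 0, "z": 0, "yaw": 0.1446}, {"hand": 0, "x": 0, "y": 0, "z": 0, "yaw": 0.1446}, {"hand": 0, "x": 0, "y": 0, "z": 0, "yaw": 0.1446}, {"hand": 0, "x": 0, "y": 0, "z": 0, "yaw": 0.1446}, {"hand": 0, "x": 0, "y": 0, "z": 0, "yaw": 0.1446}]'

```text
clock: 3.0
eef_pos: [652.9, 38.1, 265.1]
eef_rot: [-3.141, 0.0, 1.309]
wrist_force: [0.1, -0.2, 1.1]
finger_gap: 47.3
finger_force: 0.0
```

```bash
python3 - <<'E'
from go import *
v=np.load("org.npy")
for dx,z in((-14,190),(-14,75)): print(org(v,(-126.6+dx,93,z)));delta(org(v,(-126.6+dx,93,z)))
E
```

```text
[659.76191052  31.06948764 190.        ]
state [652.9  38.1 265.1] [-3.141  0.     1.309] gap 47.3 t 3.0 j [0.   0.51 1.09 0.   1.54 0.26]
tool delta mm [-4.9  8.5 75.1]
[659.76191052  31.06948764  75.        ]
state [652.9  38.1 265.1] [-3.141  0.     1.309] gap 47.3 t 3.0 j [0.   0.51 1.09 0.   1.54 0.26]
tool delta mm [ -4.9   8.6 190.1]
```

Request:
arm_command --targets '[{"hand": 0, "x": -0.004, "y": 0.0085, "z": 0.04, "yaw": 0}, {"hand": 0, "x": 0, "y": 0, "z": 0.04, "yaw": 0}, {"hand": 0, "x": 0, "y": 0, "z": 0.04, "yaw": 0}, {"hand": 0, "x": 0, "y": 0, "z": 0.03, "yaw": 0}, {"hand": 0, "x": 0, "y": 0, "z": 0.015, "yaw": 0}, {"hand": 0, "x": 0, "y": 0, "z": 0.015, "yaw": 0}, {"hand": 0, "x": 0, "y": 0, "z": 0, "yaw": 0}]'

```text
clock: 3.7
eef_pos: [659.8, 32.0, 84.3]
eef_rot: [-3.14, 0.0, 1.315]
wrist_force: [0.3, 1.0, -0.3]
finger_gap: 46.8
finger_force: 0.0
```

```bash
python3 - <<'E'
from go import *
v=np.load("org.npy");delta(org(v,(-126.6-14,93,75)))
for n in("side","top"):
    im=camera(n);np.save(f"pics/{n}2.npy",im)
a=cv2.resize(np.load("pics/side2.npy")[130:220,200:290,::-1],None,fx=4.4,fy=4.4,interpolation=cv2.INTER_CUBIC)
b=cv2.resize(np.load("pics/top2.npy")[100:190,225:315,::-1],None,fx=4.4,fy=4.4,interpolation=cv2.INTER_CUBIC)
cv2.imwrite("pics/z2.png",np.hstack([a,b]))
E
```

```text
state [659.8  32.   84.3] [-3.14   0.     1.315] gap 46.8 t 3.7 j [-0.01  0.66  1.29  0.    1.2   0.25]
tool delta mm [-0.9  0.3  9.3]
```

View pics/z2.png

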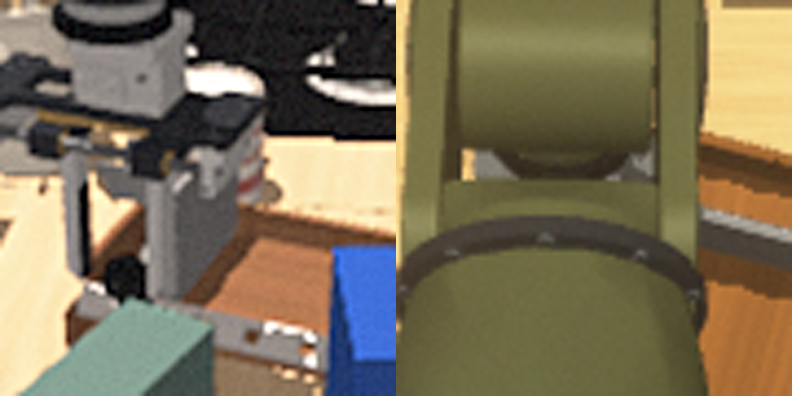

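The side crop shows the fingers straddling the black knob at (125,278), in front of the plate at (120,180). I'll lower 10 mm and grip.

Request:
arm_command --targets '[{"hand": 0, "x": 0, "y": 0, "z": 0.005, "yaw": 0}, {"hand": 0, "x": 0, "y": 0, "z": 0.005, "yaw": 0}, {"hand": -1, "x": 0, "y": 0, "z": 0, "yaw": 0}, {"hand": -1, "x": 0, "y": 0, "z": 0, "yaw": 0}, {"hand": -1, "x": 0, "y": 0, "z": 0, "yaw": 0}, {"hand": -1, "x": 0, "y": 0, "z": 0, "yaw": 0}, {"hand": -1, "x": 0, "y": 0, "z": 0, "yaw": 0}]' --newtons 45

```text
clock: 4.5
eef_pos: [660.2, 32.0, 75.6]
eef_rot: [3.141, 0.0, 1.315]
wrist_force: [-0.6, -0.1, -0.9]
finger_gap: 30.0
finger_force: 43.6
```

Request:
arm_command --targets '[{"hand": -1, "x": 0.0014, "y": 0, "z": -0.002, "yaw": 0}, {"hand": -1, "x": 0.0014, "y": 0, "z": -0.002, "yaw": 0}, {"hand": -1, "x": 0.0014, "y": 0, "z": -0.002, "yaw": 0}, {"hand": -1, "x": 0.0014, "y": 0, "z": -0.002, "yaw": 0}, {"hand": -1, "x": 0.0014, "y": 0, "z": -0.002, "yaw": 0}, {"hand": -1, "x": 0, "y": 0, "z": 0, "yaw": 0}, {"hand": -1, "x": 0, "y": 0, "z": 0, "yaw": 0}, {"hand": -1, "x": 0, "y": 0, "z": 0, "yaw": 0}]'

```text
clock: 5.3
eef_pos: [661.4, 38.3, 84.7]
eef_rot: [-3.14, 0.001, 1.315]
wrist_force: [-1.1, -5.6, -8.4]
finger_gap: 29.8
finger_force: 43.1
```

Request:
arm_command --targets '[{"hand": -1, "x": 0.0007, "y": 0, "z": -0.001, "yaw": 0}, {"hand": -1, "x": 0, "y": -0.003, "z": 0, "yaw": 0}, {"hand": -1, "x": 0, "y": -0.004, "z": 0, "yaw": 0}, {"hand": -1, "x": 0, "y": -0.004, "z": 0, "yaw": 0}, {"hand": -1, "x": 0, "y": -0.004, "z": 0, "yaw": 0}]'

```text
clock: 5.8
eef_pos: [647.0, 42.7, 85.7]
eef_rot: [-3.14, 0.001, 1.315]
wrist_force: [-0.6, -6.6, -7.7]
finger_gap: 30.0
finger_force: 43.0
```

Request:
arm_command --targets '[{"hand": -1, "x": 0, "y": -0.004, "z": 0, "yaw": 0}, {"hand": -1, "x": 0, "y": -0.004, "z": 0, "yaw": 0}, {"hand": -1, "x": 0, "y": -0.004, "z": 0, "yaw": 0}, {"hand": -1, "x": 0, "y": -0.004, "z": 0, "yaw": 0}, {"hand": -1, "x": 0, "y": -0.004, "z": 0, "yaw": 0}, {"hand": -1, "x": 0, "y": -0.004, "z": 0, "yaw": 0}, {"hand": -1, "x": 0, "y": -0.001, "z": 0, "yaw": 0}, {"hand": -1, "x": 0, "y": 0, "z": 0, "yaw": 0}]'

```text
clock: 6.6
eef_pos: [622.7, 49.1, 85.8]
eef_rot: [-3.14, 0.001, 1.315]
wrist_force: [-2.1, -6.8, -8.4]
finger_gap: 29.7
finger_force: 43.0
```

```bash
python3 - <<'E'
from go import *
delta(np.array([660.2,32,75.6])+40*np.array([-.9675,.2529,0])+[.15*40*0,0,0])
im=camera("side");np.save("pics/side3.npy",im)
cv2.imwrite("pics/z3.png",cv2.resize(im[130:220,200:300,::-1],None,fx=6,fy=6,interpolation=cv2.INTER_CUBIC))
E
```

```text
state [622.7  49.1  85.8] [-3.140e+00  1.000e-03  1.315e+00] gap 29.7 t 6.6 j [ 0.02  0.58  1.41 -0.    1.15  0.28]
tool delta mm [-7.1  0.7 10.2]
```

View pics/z3.png

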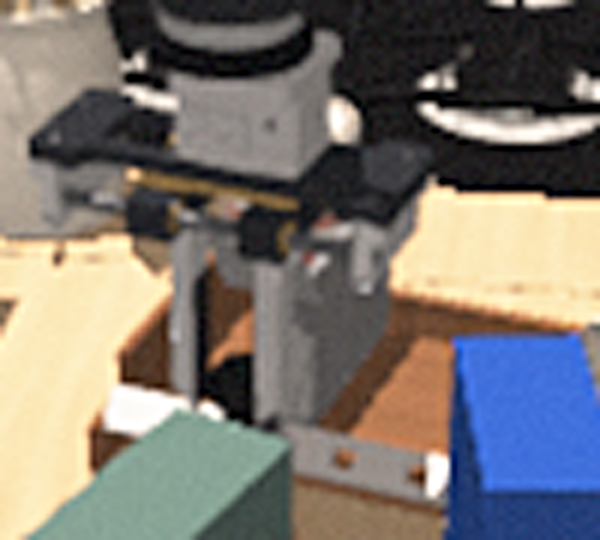

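The divider has followed to the next hole, and both remaining holes are visible to its right. I'll let the pin in along its axis.

Request:
arm_command --targets '[{"hand": -1, "x": -0.0014, "y": 0.0005, "z": 0.002, "yaw": 0}, {"hand": -1, "x": -0.0014, "y": 0, "z": 0.002, "yaw": 0}, {"hand": -1, "x": -0.0014, "y": 0, "z": 0.002, "yaw": 0}, {"hand": -1, "x": -0.0014, "y": 0, "z": 0.002, "yaw": 0}, {"hand": -1, "x": -0.0014, "y": 0, "z": 0.002, "yaw": 0}, {"hand": -1, "x": 0, "y": 0, "z": 0, "yaw": 0}]'

```text
clock: 7.25
eef_pos: [621.5, 42.3, 75.9]
eef_rot: [-3.14, 0.001, 1.314]
wrist_force: [-2.6, -4.6, -4.6]
finger_gap: 29.8
finger_force: 43.2
```

Request:
arm_command --targets '[{"hand": 0, "x": 0, "y": 0, "z": 0, "yaw": 0}, {"hand": 0, "x": 0, "y": 0, "z": 0, "yaw": 0}, {"hand": 0, "x": 0, "y": 0, "z": 0, "yaw": 0}, {"hand": 0, "x": 0, "y": 0, "z": 0, "yaw": 0}, {"hand": 0, "x": 0, "y": 0, "z": -0.03, "yaw": 0}, {"hand": 0, "x": 0, "y": 0, "z": -0.04, "yaw": 0}, {"hand": 0, "x": 0, "y": 0, "z": -0.04, "yaw": 0}, {"hand": 0, "x": 0, "y": 0, "z": -0.04, "yaw": 0}, {"hand": 0, "x": 0, "y": 0, "z": -0.04, "yaw": 0}, {"hand": 0, "x": 0, "y": 0, "z": -0.04, "yaw": 0}]'

```text
clock: 8.25
eef_pos: [621.8, 42.9, 308.5]
eef_rot: [3.141, -0.0, 1.315]
wrist_force: [0.6, -0.5, -0.0]
finger_gap: 47.1
finger_force: 0.0
```

```bash
python3 - <<'E'
from go import *
from math import *
S=manip.read_state();print(S["wrist_force"])
delta((619,267.5,300))
# desired yaw for tool y along -22.5deg: psi = 67.5deg
print("turn about tool z:",S["eef_rot"][2]-radians(90-22.5))
v=np.load("org.npy")
for n in("side","top"):
    im=camera(n);np.save(f"pics/{n}4.npy",im)
print("side expect knob",proj("side",org(v,(-126.6,53,73))),"plate",proj("side",org(v,(-127.6,53,165))))
print("pulled10 knob",proj("side",org(v,(-132.3,53,81))))
a=cv2.resize(np.load("pics/side4.npy")[150:220,200:270,::-1],None,fx=8,fy=8,interpolation=cv2.INTER_CUBIC)
cv2.imwrite("pics/z4.png",a)
E
```

```text
[ 0.57489386 -0.49008063 -0.03824871]
state [621.8  42.9 308.5] [ 3.141 -0.     1.315] gap 47.1 t 8.25 j [0.01 0.42 1.12 0.   1.6  0.27]
tool delta mm [216.6 -59.6   8.5]
turn about tool z: 0.1368864548316191
side expect knob [241.17917626 197.59086408] plate [241.06231474 170.31690173]
pulled10 knob [240.42730491 196.22541544]
```

View pics/z4.png

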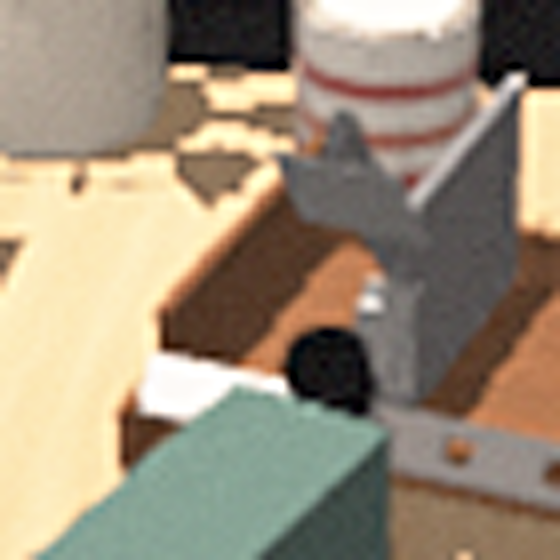

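The pin position matches: the knob in the crop is at (332,368), close to the in-hole prediction, and the pin took up spring force on release. Now for the box.

Request:
arm_command --targets '[{"hand": 1, "x": 0.0433, "y": -0.0119, "z": 0, "yaw": 0}, {"hand": 1, "x": 0.0433, "y": -0.0119, "z": 0, "yaw": 0}, {"hand": 1, "x": 0.0433, "y": -0.0119, "z": 0, "yaw": 0}, {"hand": 1, "x": 0.0433, "y": -0.0119, "z": 0, "yaw": 0}, {"hand": 1, "x": 0.0433, "y": -0.0119, "z": 0, "yaw": 0}, {"hand": 1, "x": 0, "y": 0, "z": 0, "yaw": 0.137}, {"hand": 1, "x": 0, "y": 0, "z": 0, "yaw": 0}, {"hand": 1, "x": 0, "y": 0, "z": 0, "yaw": 0}]'

```text
clock: 9.15
eef_pos: [619.4, 266.8, 306.1]
eef_rot: [-3.141, 0.0, 1.181]
wrist_force: [0.2, -0.7, -0.3]
finger_gap: 93.7
finger_force: 0.0
```

```bash
python3 - <<'E'
from go import *
delta((619,267.5,145))
a=np.load("pics/side0.npy");b=np.load("pics/side4.npy")
for nm,(x0,y0,x1,y1) in dict(knob=(222,186,234,197),plate=(221,162,238,176)).items():
    t=a[y0:y1,x0:x1];r=cv2.matchTemplate(b[y0-6:y1+12,x0:x1+22],t,cv2.TM_CCOEFF_NORMED)
    _,m,_,l=cv2.minMaxLoc(r);print(nm,m,l[0],l[1]-6)
E
```

```text
state [619.4 266.8 306.1] [-3.141  0.     1.181] gap 93.7 t 9.15 j [ 0.35  0.56  0.93 -0.    1.65  0.74]
tool delta mm [  0.6  -0.6 161.1]
knob 0.5931443572044373 13 4
plate 0.5174834132194519 0 0
```

Request:
arm_command --targets '[{"hand": 1, "x": 0, "y": 0, "z": 0.04, "yaw": 0}, {"hand": 1, "x": 0, "y": 0, "z": 0.04, "yaw": 0}, {"hand": 1, "x": 0, "y": 0, "z": 0.03, "yaw": 0}, {"hand": 1, "x": 0, "y": 0, "z": 0.025, "yaw": 0}, {"hand": 1, "x": 0, "y": 0, "z": 0.025, "yaw": 0}, {"hand": 1, "x": 0, "y": 0, "z": 0, "yaw": 0}, {"hand": 0.15, "x": 0, "y": 0, "z": 0, "yaw": 0}, {"hand": 0.15, "x": 0, "y": 0, "z": 0, "yaw": 0}, {"hand": 0.15, "x": 0, "y": 0, "z": 0, "yaw": 0}, {"hand": 0.15, "x": 0, "y": 0, "z": 0, "yaw": 0}]' --newtons 15

```text
clock: 10.15
eef_pos: [619.6, 267.3, 147.4]
eef_rot: [3.141, -0.001, 1.178]
wrist_force: [-0.3, 0.4, 0.4]
finger_gap: 65.4
finger_force: 0.0
```

Request:
arm_command --targets '[{"hand": -1, "x": 0, "y": 0, "z": 0, "yaw": 0}, {"hand": -1, "x": 0, "y": 0, "z": 0, "yaw": 0}, {"hand": -1, "x": 0, "y": 0, "z": 0, "yaw": 0}, {"hand": -1, "x": 0, "y": 0, "z": 0, "yaw": 0}]' --newtons 25

```text
clock: 10.55
eef_pos: [619.4, 267.3, 146.8]
eef_rot: [3.141, -0.0, 1.178]
wrist_force: [-0.3, -0.0, 3.5]
finger_gap: 54.7
finger_force: 25.0
```

Request:
arm_command --targets '[{"hand": -1, "x": 0, "y": 0, "z": -0.01, "yaw": 0}, {"hand": -1, "x": 0, "y": 0, "z": -0.02, "yaw": 0}, {"hand": -1, "x": 0, "y": 0, "z": -0.03, "yaw": 0}, {"hand": -1, "x": 0, "y": 0, "z": -0.03, "yaw": 0}, {"hand": -1, "x": 0, "y": 0, "z": -0.03, "yaw": 0}, {"hand": -1, "x": 0, "y": 0, "z": -0.03, "yaw": 0}, {"hand": -1, "x": 0, "y": 0, "z": -0.03, "yaw": 0}, {"hand": -1, "x": 0, "y": 0, "z": -0.015, "yaw": 0}, {"hand": -1, "x": 0, "y": 0, "z": 0, "yaw": 0}]'

```text
clock: 11.45
eef_pos: [619.6, 267.3, 344.1]
eef_rot: [3.139, -0.003, 1.178]
wrist_force: [0.8, -0.5, -2.7]
finger_gap: 54.8
finger_force: 25.0
```

```bash
python3 - <<'E'
from go import *
S=manip.read_state();v=np.load("org.npy");print(S["wrist_force"],org(v,(0,99.5,0)),"turn",S["eef_rot"][2]-(v[2]+np.pi))
delta([*org(v,(0,99.5,0))[:2],S["eef_pos"][2]])
E
```

```text
[ 0.77196057 -0.46140843 -2.71885606] [ 630.49786949 -106.60485965    0.        ] turn -0.13736969850958958
state [619.6 267.3 344.1] [ 3.139e+00 -3.000e-03  1.178e+00] gap 54.8 t 11.45 j [0.35 0.56 0.85 0.   1.73 0.75]
tool delta mm [-341.2  153.3   -0.5]
```

Request:
arm_command --targets '[{"hand": -1, "x": -0.017, "y": 0.0077, "z": 0, "yaw": 0}, {"hand": -1, "x": -0.034, "y": 0.0153, "z": 0, "yaw": 0}, {"hand": -1, "x": -0.034, "y": 0.0153, "z": 0, "yaw": 0}, {"hand": -1, "x": -0.034, "y": 0.0153, "z": 0, "yaw": 0}, {"hand": -1, "x": -0.034, "y": 0.0153, "z": 0, "yaw": 0}, {"hand": -1, "x": -0.034, "y": 0.0153, "z": 0, "yaw": 0}, {"hand": -1, "x": -0.034, "y": 0.0153, "z": 0, "yaw": 0}, {"hand": -1, "x": -0.034, "y": 0.0153, "z": 0, "yaw": 0}, {"hand": -1, "x": -0.034, "y": 0.0153, "z": 0, "yaw": 0}, {"hand": -1, "x": -0.034, "y": 0.0153, "z": 0, "yaw": 0}]'

```text
clock: 12.45
eef_pos: [629.1, -89.2, 340.0]
eef_rot: [-3.139, 0.001, 1.177]
wrist_force: [0.5, -0.1, -2.0]
finger_gap: 54.7
finger_force: 25.0
```

Request:
arm_command --targets '[{"hand": -1, "x": -0.018, "y": 0.0077, "z": 0, "yaw": 0}, {"hand": -1, "x": 0, "y": 0, "z": 0, "yaw": -0.06}, {"hand": -1, "x": 0, "y": 0, "z": 0, "yaw": -0.06}, {"hand": -1, "x": 0, "y": 0, "z": 0, "yaw": -0.0174}, {"hand": -1, "x": 0, "y": 0, "z": 0, "yaw": 0}, {"hand": -1, "x": 0, "y": 0, "z": 0, "yaw": 0}]'

```text
clock: 13.05
eef_pos: [630.0, -106.5, 341.0]
eef_rot: [-3.141, 0.0, 1.314]
wrist_force: [0.1, 0.1, -2.2]
finger_gap: 54.8
finger_force: 25.0
```

```bash
python3 - <<'E'
from go import *
S=manip.read_state();v=np.load("org.npy");print(S["wrist_force"],"turn",S["eef_rot"][2]-(v[2]+np.pi))
delta([*org(v,(0,99.5,0))[:2],S["eef_pos"][2]])
a=camera("side");b=camera("top");np.save("pics/side5.npy",a);np.save("pics/top5.npy",b)
a=cv2.resize(a[30:230,180:330,::-1],None,fx=2.6,fy=2.6,interpolation=cv2.INTER_CUBIC)
b=cv2.resize(b[70:270,220:370,::-1],None,fx=2.6,fy=2.6,interpolation=cv2.INTER_CUBIC)
cv2.imwrite("pics/z5.png",np.hstack([a,b]))
# predicted px of the box's bottom corners if centred under tcp
p=S["eef_pos"];w=v.copy();w[:2]=p[:2]
for x in(-59,59):
  for y in(-27.5,27.5): print(x,y,proj("side",org(w,(x,y,p[2]-147))))
E
```

```text
[ 0.08101921  0.12171075 -2.23565486] turn -0.0012437926930621845
state [ 630.  -106.5  341. ] [-3.141  0.     1.314] gap 54.8 t 13.05 j [-0.22  0.46  0.99 -0.    1.69  0.03]
tool delta mm [ 0.1  0.5 -0. ]
-59 -27.5 [244.35957749 150.62585936]
-59 27.5 [227.50208556 147.56238083]
59 -27.5 [258.40761018 136.47166626]
59 27.5 [242.65217814 133.83360708]
```

View pics/z5.png

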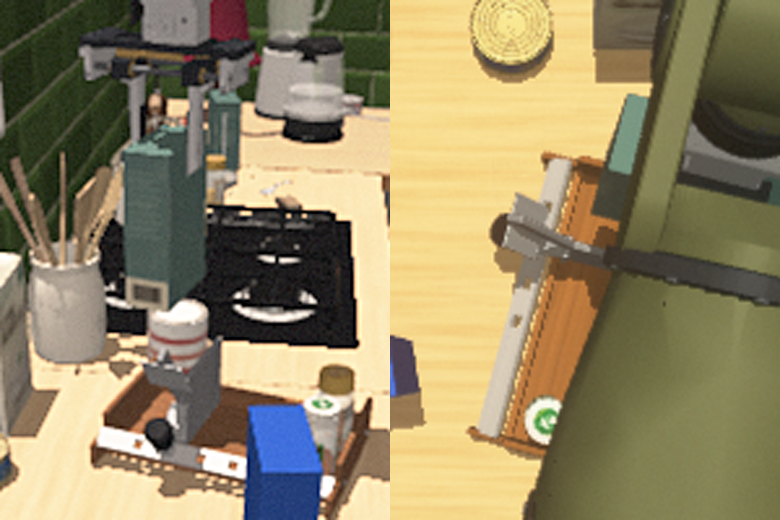

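The held box's bottom front edge in the side crop runs (125,305) to (168,313). That's where a centred box should be, so I'll lower it.

Request:
arm_command --targets '[{"hand": -1, "x": 0, "y": 0, "z": 0.02, "yaw": 0}, {"hand": -1, "x": 0, "y": 0, "z": 0.03, "yaw": 0}, {"hand": -1, "x": 0, "y": 0, "z": 0.03, "yaw": 0}, {"hand": -1, "x": 0, "y": 0, "z": 0.03, "yaw": 0}, {"hand": -1, "x": 0, "y": 0, "z": 0.025, "yaw": 0}, {"hand": -1, "x": 0, "y": 0, "z": 0.02, "yaw": 0}, {"hand": -1, "x": 0, "y": 0, "z": 0.015, "yaw": 0}, {"hand": -1, "x": 0, "y": 0, "z": 0.007, "yaw": 0}, {"hand": -1, "x": 0, "y": 0, "z": 0, "yaw": 0}]'

```text
clock: 14.05
eef_pos: [630.1, -106.4, 164.0]
eef_rot: [-3.141, 0.0, 1.315]
wrist_force: [-0.6, 0.0, -2.1]
finger_gap: 54.8
finger_force: 25.0
```

Request:
arm_command --targets '[{"hand": -1, "x": 0, "y": 0, "z": 0.002, "yaw": 0}, {"hand": -1, "x": 0, "y": 0, "z": 0.002, "yaw": 0}, {"hand": -1, "x": 0, "y": 0, "z": 0.001, "yaw": 0}, {"hand": -1, "x": 0, "y": 0, "z": 0.001, "yaw": 0}, {"hand": -1, "x": 0, "y": 0, "z": 0.0005, "yaw": 0}, {"hand": -1, "x": 0, "y": 0, "z": 0, "yaw": 0}]'

```text
clock: 14.65
eef_pos: [630.2, -106.4, 158.0]
eef_rot: [3.142, 0.0, 1.315]
wrist_force: [1.0, 0.5, -3.5]
finger_gap: 54.9
finger_force: 25.0
```

Request:
arm_command --targets '[{"hand": -1, "x": 0, "y": 0, "z": 0.0005, "yaw": 0}, {"hand": -1, "x": 0, "y": 0, "z": 0.0005, "yaw": 0}, {"hand": -1, "x": 0, "y": 0, "z": 0.0005, "yaw": 0}, {"hand": -1, "x": 0, "y": 0, "z": 0, "yaw": 0}]'

```text
clock: 15.05
eef_pos: [630.2, -106.5, 156.9]
eef_rot: [3.141, 0.0, 1.315]
wrist_force: [-1.5, -0.9, 3.3]
finger_gap: 54.5
finger_force: 25.0
```

Request:
arm_command --targets '[{"hand": 0.6, "x": 0, "y": 0, "z": 0, "yaw": 0}, {"hand": 0.6, "x": 0, "y": 0, "z": 0, "yaw": 0}, {"hand": 0.6, "x": 0, "y": 0, "z": 0, "yaw": 0}, {"hand": 0.6, "x": 0, "y": 0, "z": 0, "yaw": 0}, {"hand": 0.6, "x": 0, "y": 0, "z": -0.02, "yaw": 0}, {"hand": 0.6, "x": 0, "y": 0, "z": -0.04, "yaw": 0}, {"hand": 0.6, "x": 0, "y": 0, "z": -0.04, "yaw": 0}, {"hand": 0.6, "x": 0, "y": 0, "z": -0.04, "yaw": 0}, {"hand": 0.6, "x": 0, "y": 0, "z": -0.02, "yaw": 0}, {"hand": 0.6, "x": 0, "y": 0, "z": 0, "yaw": 0}]'

```text
clock: 16.05
eef_pos: [630.8, -106.5, 319.7]
eef_rot: [3.136, -0.0, 1.315]
wrist_force: [0.3, 0.5, -0.2]
finger_gap: 75.4
finger_force: 0.0
```

Request:
arm_command --targets '[{"hand": 0.6, "x": 0.02, "y": -0.04, "z": 0, "yaw": 0}, {"hand": 0.6, "x": 0.02, "y": -0.04, "z": 0, "yaw": 0}, {"hand": 0.6, "x": 0.02, "y": -0.04, "z": 0, "yaw": 0}, {"hand": 0.6, "x": 0.02, "y": -0.04, "z": 0, "yaw": 0}, {"hand": 0.6, "x": 0.02, "y": -0.04, "z": 0, "yaw": 0}, {"hand": 0.6, "x": 0.02, "y": -0.04, "z": 0, "yaw": 0}, {"hand": 0.6, "x": 0, "y": 0, "z": 0, "yaw": 0}]'

```text
clock: 16.75
eef_pos: [425.6, 72.6, 316.0]
eef_rot: [-3.141, -0.0, 1.318]
wrist_force: [0.8, -0.1, 0.3]
finger_gap: 75.0
finger_force: 0.0
```

```bash
python3 - <<'E'
from go import *
a=camera("side");b=camera("top")
v=np.load("org.npy")
for x in(-59,59):
  for y in(72,127): print(x,y,"top",proj("top",org(v,(x,y,192))),"side crop",(proj("side",org(v,(x,y,192)))-[180,80])*2.6)
a=cv2.resize(a[80:240,180:330,::-1],None,fx=2.6,fy=2.6,interpolation=cv2.INTER_CUBIC)
b=cv2.resize(b[90:250,220:370,::-1],None,fx=2.6,fy=2.6,interpolation=cv2.INTER_CUBIC)
cv2.imwrite("pics/z6.png",np.hstack([a,b]));print(manip.read_state()["wrist_force"])
E
```

```text
-59 72 top [296.71650927 151.69325158] side crop [166.8845587  185.17326554]
-59 127 top [303.08299667 128.16268817] side crop [123.10525787 177.19360678]
59 72 top [348.24015532 165.46232245] side crop [203.41036046 148.28670116]
59 127 top [354.43944438 141.74862723] side crop [162.48992966 141.41438815]
[-0.4928495  -0.76136728  0.0567705 ]
```

View pics/z6.png

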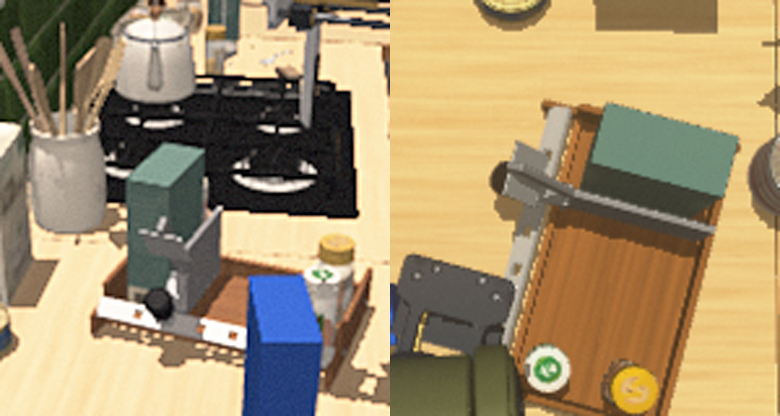

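The box stands upright in the bay. Its top corners at (606,102), (740,137), (722,198) and (593,160) are within about 2 px of prediction, and the jars and mug haven't moved. I'll hand it in.

```bash
python3 -c "
from cell import manip
print(manip.sign_off())"
```

```text
the job is handed in; nothing more can be done
None
```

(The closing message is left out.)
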